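Test the visitors' buttons on the model village

TASK

Before the model railway show opens, test the visitors' push buttons: with a fingertip, gently press the button of the barn well down (past half of its travel), then the chapel's, then the silos', letting each spring back up before the next and the last one too. Leave the bridge's button alone. The models stand loose, so do not shift, tip or lift them, and leave the vehicles and the handset where they are.

Things in the scene. Friction and masses are not known exactly. Their poses are not given: they have to be found in the camera images.
- barn: the barn model: one long dark wooden building, 86 mm along y, 56 mm along x, ridge of its grey gable roof 73 mm above the table. It stands loose (about 0.8 kg) on its own base plate 160 mm (x) by 110 mm (y) by 15 mm; origin at the centre of the plate's underside, z up. The building stands on the -x half (no part of it beyond x = -7 mm); the push button stands alone on the +x half, its axis 50 mm from the origin along +x, with 50 mm or more from its axis to the building.
- barn_button (a joint): push-button travel of this model in m: 0 = up, 0.010 = fully down (hard stop); it springs back by itself. It starts to move at about 1.8 N and needs about 4 N at 5 mm and 6 N at the stop. A press counts from 5 mm down, held 0.1 s.
- barn_button_top (a point): centre of the top of this model's button cap, moving with it: plain black round cap 30 mm across, 36 mm above the table when up, standing 14 mm proud of its grey round housing (44 mm across, top at 22 mm).
- chapel: the chapel model: a small white house with a square tower and pointed spire, the spire's top 85 mm above the table. It stands loose (about 0.8 kg) on its own base plate 160 mm (x) by 110 mm (y) by 15 mm; origin at the centre of the plate's underside, z up. The building stands on the -x half (no part of it beyond x = -7 mm); the push button stands alone on the +x half, its axis 50 mm from the origin along +x, with 50 mm or more from its axis to the building.
- chapel_button (a joint): push-button travel of this model in m: 0 = up, 0.010 = fully down (hard stop); it springs back by itself. It starts to move at about 1.8 N and needs about 4 N at 5 mm and 6 N at the stop. A press counts from 5 mm down, held 0.1 s.
- chapel_button_top (a point): centre of the top of this model's button cap, moving with it: plain black round cap 30 mm across, 36 mm above the table when up, standing 14 mm proud of its grey round housing (44 mm across, top at 22 mm).
- silos: the silo model: three upright round metal tanks in a row along y, tops 79 mm above the table. It stands loose (about 0.8 kg) on its own base plate 160 mm (x) by 110 mm (y) by 15 mm; origin at the centre of the plate's underside, z up. The building stands on the -x half (no part of it beyond x = -7 mm); the push button stands alone on the +x half, its axis 50 mm from the origin along +x, with 50 mm or more from its axis to the building.
- silos_button (a joint): push-button travel of this model in m: 0 = up, 0.010 = fully down (hard stop); it springs back by itself. It starts to move at about 1.8 N and needs about 4 N at 5 mm and 6 N at the stop. A press counts from 5 mm down, held 0.1 s.
- silos_button_top (a point): centre of the top of this model's button cap, moving with it: plain black round cap 30 mm across, 36 mm above the table when up, standing 14 mm proud of its grey round housing (44 mm across, top at 22 mm).
- bridge: the railway bridge model: a dark truss bridge along y on two stone piers, top 69 mm above the table. It stands loose (about 0.8 kg) on its own base plate 160 mm (x) by 110 mm (y) by 15 mm; origin at the centre of the plate's underside, z up. The building stands on the -x half (no part of it beyond x = -7 mm); the push button stands alone on the +x half, its axis 50 mm from the origin along +x, with 50 mm or more from its axis to the building.
- bridge_button (a joint): push-button travel of this model in m: 0 = up, 0.010 = fully down (hard stop); it springs back by itself. It starts to move at about 1.8 N and needs about 4 N at 5 mm and 6 N at the stop. A press counts from 5 mm down, held 0.1 s.
- bridge_button_top (a point): centre of the top of this model's button cap, moving with it: plain black round cap 30 mm across, 36 mm above the table when up, standing 14 mm proud of its grey round housing (44 mm across, top at 22 mm).
- truck: loose toy-size tipper truck, 90 x 30 x 42 mm, long axis x, origin under its centre; bystander
- tractor: loose model tractor, 52 x 34 x 39 mm, long axis x, origin under its centre; bystander
- car: loose model car, 50 x 24 x 18 mm, long axis x, origin under its centre; bystander
- handset: loose black train-control handset, 56 x 120 x 32 mm (with its dial), long axis y, origin under its centre; bystander
Not all that is in view belongs to the job. What is shaped like the barn but orange is not meant. Leave any blue look-alike of the silos alone.

How it is judged (in metres and radians):
On the way, in this order (a step that is already met when the one before it is completed fails the run):
1. the barn button is pressed at least 5 mm by the fingers while the other three buttons are up (value of joint barn_button above 0.005 m and contact force between the fingers and barn above 0.5 N and value of joint each of chapel_button, silos_button, bridge_button below 0.0015 m), for 0.1 s.
2. the chapel button is pressed at least 5 mm by the fingers while the other three buttons are up (value of joint chapel_button above 0.005 m and contact force between the fingers and chapel above 0.5 N and value of joint each of barn_button, silos_button, bridge_button below 0.0015 m), for 0.1 s.
3. the silos button is pressed at least 5 mm by the fingers while the other three buttons are up (value of joint silos_button above 0.005 m and contact force between the fingers and silos above 0.5 N and value of joint each of barn_button, chapel_button, bridge_button below 0.0015 m), for 0.1 s.
4. the silo button is let up again (value of joint silos_button below 0.0015 m), for 0.1 s.
At the end, for the whole second after the job is handed in: barn, chapel and silo buttons have been pressed in that order (5 mm or more), one at a time; all four buttons are up (within 1.5 mm); the four models stand upright and at rest within 15 mm of where they were, and the vehicles and handset within 15 mm (value of joint each of barn_button, chapel_button, silos_button, bridge_button below 0.0015 m and distance of each of barn, chapel, silos, bridge, truck, tractor, car, handset from where it was at the start of the episode below 0.015 m and angle between each of barn, chapel, silos, bridge's own z axis and vertical below 0.05 rad and linear speed of each of barn, chapel, silos, bridge below 0.02 m/s); the robot touches nothing.
It fails at once if the bridge button is pressed (more than 3 mm) (value of joint bridge_button above 0.003 m).
It fails at once if a model is pressed or pushed with more than 20 N (contact force between any of the fingers, the arm and barn above 20 N or contact force between any of the fingers, the arm and chapel above 20 N or contact force between any of the fingers, the arm and silos above 20 N or contact force between any of the fingers, the arm and bridge above 20 N).
It fails at once if a model is shifted more than 15 mm, lifted or tipped (distance of any of barn, chapel, silos, bridge from where it was at the start of the episode above 0.015 m or height (world z) of any of barn, chapel, silos, bridge above 0.006 m or angle between any of barn, chapel, silos, bridge's own z axis and vertical above 0.08 rad).
It fails at once if a vehicle or the handset is moved more than 15 mm (distance of any of truck, tractor, car, handset from where it was at the start of the episode above 0.015 m).
It also fails if it takes over 53 s, if anything falls off the work surface, if the arm or the gripper's body presses on something with over 40 N, if the wrist force passes 120 N, or if a joint passes its speed limit or range.

ROBOT

A 6-joint arm with a two-finger parallel gripper is mounted at the origin on the work surface. World frame = base frame: x ahead of the robot, y to its left, z up, the work surface at z = 0. Lengths are in mm, angles in rad, forces in N, time in s.
With the tool pointing down it reaches from about 250 to 775 mm from the base axis. Payload 4 kg.
Tool frame: the origin (TCP) lies at the very end of the fingers, on their centre line; the grasp point (between the pads) lies 19 mm behind it (env.tcp_to_grasp is the distance from the TCP to the grasp point, in mm); z points along the fingers, y is the line along which they close (so a half turn about z gives the same grasp; the last joint's range is limited). The gripper opens to 85 mm and grips with 20 to 120 N. Pads are 22 mm wide; open, the fingers measure 114 mm over their backs; the gripper's body (76 mm by 85 mm) begins 54 mm behind the grasp point. The pads swing forward as they close: fully open they stand 13 mm farther back than shut.
Start: joints at [-1.41, 0.087, 1.371, -0, 1.684, -0.103], TCP at [143.41, -530.995, 193.241] pointing down, gripper open.
Joint ranges: [-3.1, 3.1], [-0.76, 2.03], [0.27, 2.55], [-1.08, 4.22], [0.17, 2.65], [-2.57, 2.57]. Speed limits (rad/s): [2.79, 2.79, 3.14, 3.14, 3.14, 3.14].

INTERFACE

Orientations are given as a unit quaternion [w, x, y, z].
In Python, from station import env gives the robot as it stands. The module is installed in compiled form; this text tells all that it offers. Calls block until the motion is done:
- env.move_ptp(position, orientation): joint-space move of the TCP to a pose.
- env.move_linear(position, rot=None, velocity=150): straight line of the TCP; rot=None keeps the orientation; velocity is the mean speed in mm/s.
- env.move_joints(angles): joint-space move.
- env.open_gripper() and env.grasp(grasp_force=None): open the fingers fully, or close them until they stop; grasp_force is the grip in N (None keeps the last).
- env.dwell(seconds).
- env.ik(position, orientation): joint angles nearest the present ones, or None.
- env.sense(): the state.
- env.read_camera(name): name is "side" or "top"; returns a dict with "pixels" (400x640x3 uint8, blue, green, red), "fx", "fy", "cx", "cy" (pixels), "dist" ([k1, k2, p1, p2, k3] as OpenCV has them; the pictures are not rectified), "T" (4x4, takes a point from camera to world coordinates). Camera axes: x right, y up, looking along -z (the intrinsics and any distortion apply to the point x, -y, -z); pixel columns grow to the right and rows downward; lengths in mm; the calibration is good to about 2 mm. A picture is of the moment at which its call begins. There is no depth.
A pose or a line that the arm cannot do raises env.PlanningError and nothing moves.
- env.job_done(): hands the job in; it is judged then, once.
The state is a dict: "clock": time; "joint_pos": joint angles; "joint_vel": joint speeds; "tau": joint torques, N m; "tcp_pos": TCP position; "tool_rot": TCP orientation; "contact_force": force on the tool from outside, world axes, zero at the start; "torque": the same for the moment, N m; "grip_width": opening from 0.0 (shut) to 1.0 (fully open); "grasp_force": force on a finger pad.
Only numpy, scipy, OpenCV 4.12 (cv2) and the standard library are available. Lean on these libraries where they do the work, as an engineer would, in place of code of your own. Each camera call takes 0.05 s, during which the arm holds its last target. There are 200 camera calls.

## Working session

There is one attempt and no reset: what is moved stays moved. The work goes in short steps, each a Python script; the robot and the scene stay as the last script left them, time stands still between calls to the robot, and variables do not carry over. Pictures are saved under pics/ and viewed, at most 10 in all, crops included, and the job is handed in when it is done.

```bash
mkdir -p pics; cat > h.py <<'E'
import numpy as np, cv2
from station import env
def cam(n):
    c=env.read_camera(n); c['K']=np.array([[c['fx'],0,c['cx']],[0,c['fy'],c['cy']],[0,0,1]]); c['d']=np.array(c['dist'],float); c['T']=np.array(c['T']); return c
def onplane(c,uv,z):
    p=cv2.undistortPoints(np.array(uv,float).reshape(-1,1,2),c['K'],c['d']).reshape(-1,2)
    r=np.c_[p[:,0],-p[:,1],-np.ones(len(p))]@c['T'][:3,:3].T; o=c['T'][:3,3]
    return o+r*((z-o[2])/r[:,2])[:,None]
def proj(c,P):
    q=(np.array(P,float).reshape(-1,3)-c['T'][:3,3])@c['T'][:3,:3]; q=q*[1,-1,-1]
    return cv2.projectPoints(q,np.zeros(3),np.zeros(3),c['K'],c['d'])[0].reshape(-1,2)
E
python3 - <<'E'
from h import *
for n in('top','side'):
    c=cam(n); cv2.imwrite(f'pics/{n}0.png',c['pixels']); print(n,c['T'].round(2).tolist(),c['fx'],c['dist'])
s=env.sense(); print(s['clock'],s['tool_rot'],s['grip_width'])
E
```

```text
top [[-0.0, 0.99, -0.14, 302.17], [-1.0, -0.0, 0.0, 11.04], [0.0, 0.14, 0.99, 1460.43], [0.0, 0.0, 0.0, 1.0]] 469.465059898939 [-0.01929043  0.          0.          0.          0.        ]
side [[-0.91, 0.27, -0.33, 100.03], [-0.42, -0.61, 0.67, 770.98], [-0.02, 0.75, 0.67, 817.87], [0.0, 0.0, 0.0, 1.0]] 484.5488420917707 [0.04890764 0.         0.         0.         0.        ]
0.1 [-1.01191098e-03  9.91313045e-01  1.31519659e-01 -4.14259498e-05] 0.9991662350090963
```

View pics/top0.png

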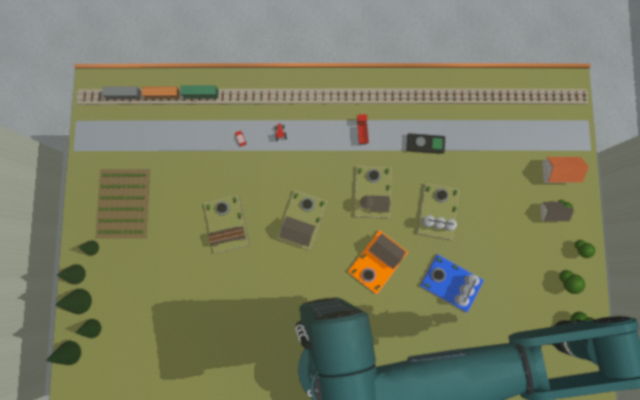

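View pics/side0.png

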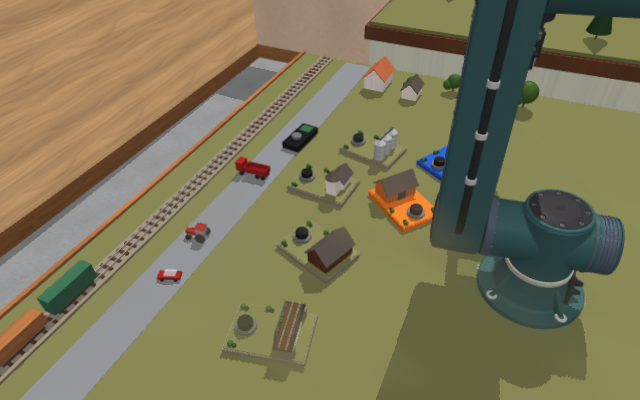

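Top view: the barn-like candidates are grey-brown at (300,230), with its button at (307,204), and orange at (378,250), which is excluded. The silo-like ones are grey at (439,222), button (441,195), and blue at (466,288), which is excluded. The chapel should be (375,203), button (373,175). The bridge is at (226,236), button (222,208). I'll check these choices in one crop and measure the caps in both views.

```bash
cat > m.py <<'E'
from h import *
def caps(c,seeds):
    g=c['pixels'].max(2); m=(g<48).astype(np.uint8)
    n,l,st,ce=cv2.connectedComponentsWithStats(m)
    out=[]
    for s in seeds:
        k=min([i for i in range(1,n) if st[i,4]>15],key=lambda i:np.hypot(*(ce[i]-s)))
        out.append((ce[k],st[k,2:5]))
    return out
E
python3 - <<'E'
from m import *
S={'top':[(307,204),(373,175),(441,195),(222,208)],'side':[(302,234),(307,174),(359,139),(245,323)]}
P=[]
for n in S:
    c=cam(n)
    for (ce,st) in caps(c,S[n]):
        print(n,ce.round(1),st,onplane(c,ce,36 if n=='top' else 33).round(1))
    P.append(c)
a=P[1]['pixels'][110:290,260:420]; b=P[0]['pixels'][150:260,270:480]
a=cv2.resize(a,None,fx=2.4,fy=2.4,interpolation=2); b=cv2.resize(b,None,fx=1.95,fy=1.95,interpolation=2)
w=np.zeros((432,800,3),np.uint8); w[:a.shape[0],:a.shape[1]]=a; w[:b.shape[0],384:384+b.shape[1]]=b[:,:416]; cv2.imwrite('pics/crop.png',w)
E
```

```text
top [335.6 314. ] [22  7 59] [[162.   -9.8  36. ]]
top [335.6 314. ] [22  7 59] [[162.   -9.8  36. ]]
top [335.6 314. ] [22  7 59] [[162.   -9.8  36. ]]
top [335.6 314. ] [22  7 59] [[162.   -9.8  36. ]]
side [301.  233.2] [ 12  11 106] [[490.8  84.2  33. ]]
side [306.4 172.9] [10 10 82] [[ 580.1 -122.1   33. ]]
side [357.7 137.8] [ 9  8 55] [[ 518.5 -329.5   33. ]]
side [301.  233.2] [ 12  11 106] [[490.8  84.2  33. ]]
```

View pics/crop.png

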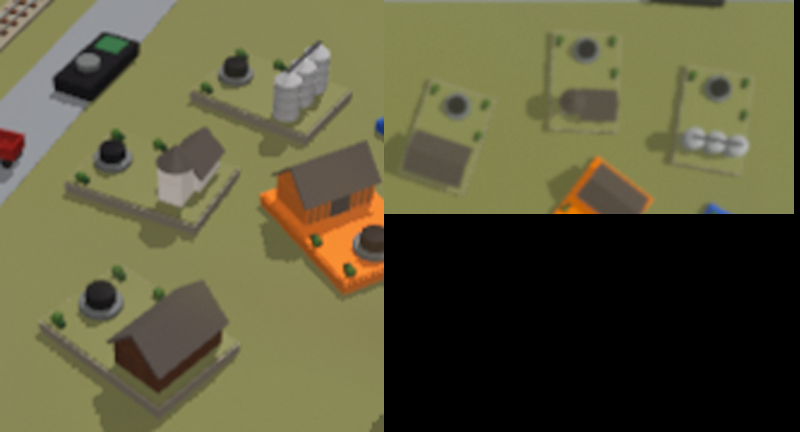

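The crop confirms the choices: barn bottom-left (cap at crop 100,296), chapel in the middle (cap 112,152) and silos at the top (cap 236,67). The top view needs a higher darkness threshold, and then I'll triangulate.

```bash
python3 - <<'E'
from m import *
c=cam('top'); s=cam('side')
sp=[c0 for c0,_ in caps(s,[(302,234),(307,174),(359,139)])]
for (u,v),q in zip([(307,204),(373,175),(441,195)],sp):
    w=c['pixels'][v-9:v+10,u-9:u+10].max(2).astype(float)
    for t in(75,85):
        m=((w<t)*255).astype(np.uint8); n,l,st,ce=cv2.connectedComponentsWithStats(m)
        if n<2: print('none',w.min());continue
        k=1+st[1:,4].argmax(); p=ce[k]+[u-9,v-9]
        print(t,p.round(1),st[k,2:5],onplane(c,p,36).round(1))
    # triangulate (least squares of two rays)
    A=np.zeros((3,3));b=np.zeros(3)
    for cc,x in((c,p),(s,q)):
        o=cc['T'][:3,3];d=onplane(cc,x,0)[0]-o;d/=np.linalg.norm(d);M=np.eye(3)-np.outer(d,d);A+=M;b+=M@o
    print('tri',np.linalg.solve(A,b).round(1))
R=[0,1,0,0]
for P in [(490,84),(580,-122),(518,-329)]: print(env.ik([*P,130],R),env.ik([*P,28],R))
E
```

```text
75 [306.6 203.7] [ 8  8 53] [[492.1  77.6  36. ]]
85 [306.7 203.8] [10  9 68] [[491.9  77.4  36. ]]
tri [493.7  78.   26.1]
75 [373.4 174.8] [ 8  8 53] [[ 581.7 -128.3   36. ]]
85 [373.3 174.9] [10  9 72] [[ 581.3 -127.8   36. ]]
tri [ 583.2 -128.5   27.6]
75 [441.2 194.6] [ 9  8 61] [[ 519.5 -335.8   36. ]]
85 [441.1 194.7] [11 10 77] [[ 519.1 -335.5   36. ]]
tri [ 520.9 -337.4   27.6]
[ 5.56814536e-02 -9.37697446e-03  1.59616666e+00 -4.44089210e-16
  1.55480297e+00  1.62647778e+00] [ 5.56814536e-02  6.51137329e-02  1.73085081e+00 -4.44089210e-16
  1.34562811e+00  1.62647778e+00]
[-3.02964635e-01  2.01726416e-01  1.36685999e+00 -4.44089210e-16
  1.57300625e+00  1.26783169e+00] [-3.02964635e-01  2.67734230e-01  1.49608201e+00 -4.44089210e-16
  1.37777642e+00  1.26783169e+00]
[-6.58220759e-01  2.47774874e-01  1.31160532e+00 -4.44089210e-16
  1.58221246e+00  9.12575568e-01] [-6.58220759e-01  3.11373413e-01  1.44059949e+00 -4.44089210e-16
  1.38961975e+00  9.12575568e-01]
```

```bash
cat >> h.py <<'E'
R=[0,1,0,0]
def press(x,y):
    env.move_linear([x,y,40],velocity=80); f0=env.sense()['contact_force'][2]
    for z in np.arange(36,27.4,-1):
        env.move_linear([x,y,z],velocity=15); env.dwell(.05)
        s=env.sense(); f=s['contact_force'][2]-f0
        print(z,s['tcp_pos'][2].round(1),round(f,2))
        if f>5.0: break
    env.dwell(.3); print('held',env.sense()['contact_force'][2]-f0)
    env.move_linear([x,y,130],velocity=80); env.dwell(.2)
E
python3 - <<'E'
from h import *
env.grasp(20)
env.move_ptp([492,79.5,140],R); env.move_linear([492,79.5,45],velocity=80)
c=cam('side');t=cam('top'); s=env.sense(); print(s['clock'],s['tcp_pos'],s['contact_force'])
a=cv2.resize(c['pixels'][150:290,230:400],(680,560),interpolation=2)
cv2.imwrite('pics/hover.png',a); print(proj(c,s['tcp_pos']))
E
```

```text
5.0083 [492.56702038  79.52396107  45.75406448] [ 0.13736559 -0.04729142  0.77168007]
[[301.0003534  227.71176974]]
```

View pics/hover.png

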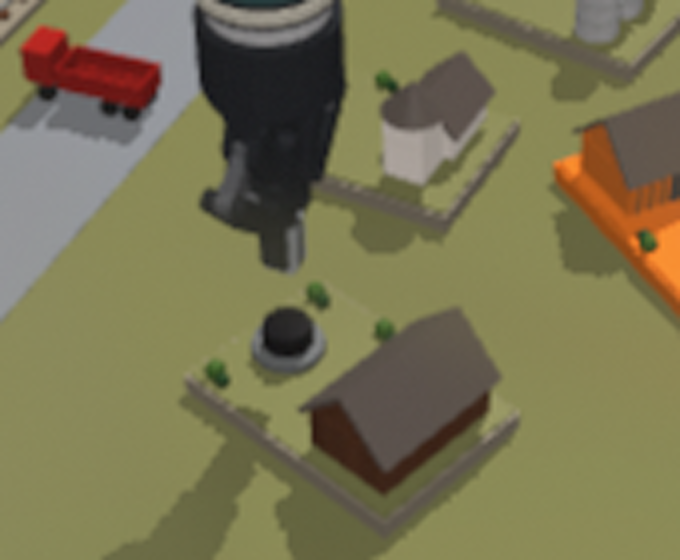

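The finger is seen about 10 px above the projected TCP (301,228), with the cap at (302,233). I'll check the gripper state and what that offset would mean before pressing.

```bash
python3 - <<'E'
from h import *
s=env.sense(); print(s['grip_width'],s['grasp_force'],s['tcp_pos'],s['tool_rot'])
c=cam('side'); p=s['tcp_pos']
for d in [(0,0,0),(0,0,13),(0,0,20),(0,20,0),(0,-20,0),(20,0,0)]: print(d,proj(c,np.array(p)+d))
print(proj(c,[492,79.5,36]))
a=cv2.resize(c['pixels'][170:260,250:350],(800,720)[0:1]*1+(720,),interpolation=2) if 0 else cv2.resize(c['pixels'][180:250,260:350],(720,560),interpolation=2)
cv2.imwrite('pics/hover2.png',a)
E
```

```text
0.00326603893299254 0.0 [492.56702038  79.52396107  45.75406448] [-2.53327155e-05  9.99999709e-01  1.18557462e-05  7.61791393e-04]
(0, 0, 0) [[301.0003534  227.71176974]]
(0, 0, 13) [[300.73777012 223.59731865]]
(0, 0, 20) [[300.59459721 221.35502058]]
(0, 20, 0) [[296.96609763 233.3716193 ]]
(0, -20, 0) [[304.93666574 222.18914965]]
(20, 0, 0) [[293.23809028 225.2198195 ]]
[[301.41946601 230.82163225]]
```

View pics/hover2.png

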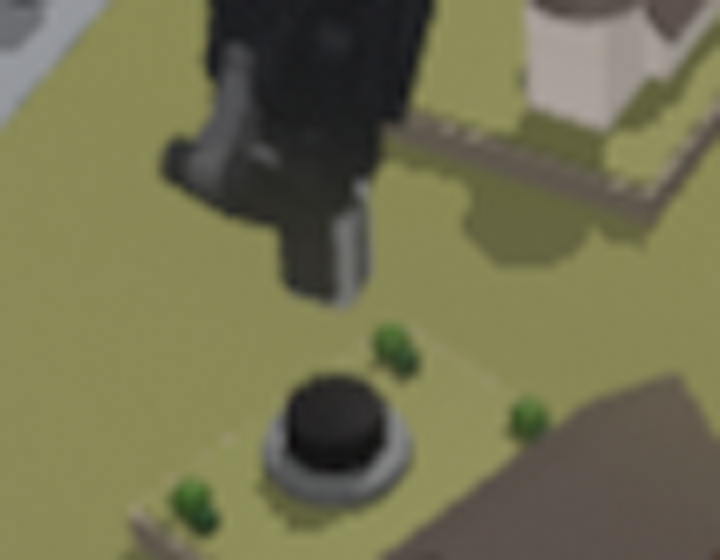

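The cap's projection agrees (302,231), but the tip at (300.6,217.5) sits about 10 px above where the TCP should be. That means either 33 mm too high or shifted by about (+15,-30) mm. The top view will settle which.

```bash
python3 - <<'E'
from h import *
s=env.sense(); p=np.array(s['tcp_pos'])
c=cam('top')
for d in [(0,0,0),(0,0,73),(0,0,150),(15,-30,73)]: print(d,proj(c,p+d))
a=cv2.resize(c['pixels'][150:280,240:400],(720,585),interpolation=2)
cv2.imwrite('pics/hover3.png',a)
E
```

```text
(0, 0, 0) [[305.84991235 203.14264725]]
(0, 0, 73) [[304.64395047 199.77316061]]
(0, 0, 150) [[303.22433838 195.80652812]]
(15, -30, 73) [[315.0500292  194.61996975]]
```

View pics/hover3.png

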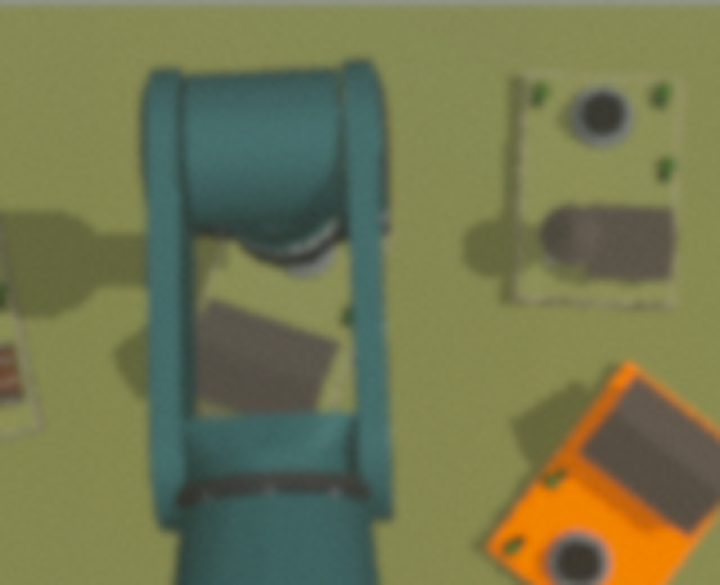

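The arm's y centre line (u≈299) matches, so there is no sideways shift. The tip may just end higher than nominal. A force-guarded descent handles either case.

```bash
python3 - <<'E'
from h import *
x,y=492,79.5
f0=env.sense()['contact_force'][2]; z=45; 
while z>26.5:
    z-=1; env.move_linear([x,y,z],velocity=25); s=env.sense(); f=s['contact_force']
    print(z,s['tcp_pos'][2].round(1),np.round(f,2))
    if f[2]-f0>1.5: break
env.dwell(.1); s=env.sense(); print(s['clock'],s['contact_force'],s['tcp_pos'])
c=cam('side'); cv2.imwrite('pics/c.png',cv2.resize(c['pixels'][180:250,260:350],(720,560),interpolation=2)); print(proj(c,s['tcp_pos']))
E
```

```text
44 43.9 [ 0.05  0.54 -0.17]
43 42.9 [-0.37  0.    0.33]
42 41.9 [0.63 0.25 0.45]
41 40.9 [ 0.   -0.15  0.34]
40 39.9 [0.29 0.   0.42]
39 38.9 [ 0.27  0.4  -0.81]
38 37.9 [ 0.24  0.46 -0.52]
37 36.9 [ 0.18  0.72 -0.59]
36 35.9 [-0.33  0.53  0.52]
35 34.9 [ 0.33 -0.02  0.62]
34 33.9 [ 0.36  0.57 -0.86]
33 32.9 [-0.46  0.15 -0.7 ]
32 31.9 [-0.48  0.86  0.21]
31 30.9 [-1.23  0.22  0.46]
30 29.9 [-0.34  0.53 -0.08]
29 28.9 [ 0.5  -0.12 -0.23]
28 27.9 [ 0.11 -0.12 -0.66]
27 26.9 [0.94 0.58 0.33]
26 25.9 [-0.31 -0.31 -0.2 ]
9.9583 [ 0.6282937  -0.03199599 -0.77775232] [491.98375466  79.50337533  25.95530101]
[[301.62137265 233.92421127]]
```

View pics/c.png

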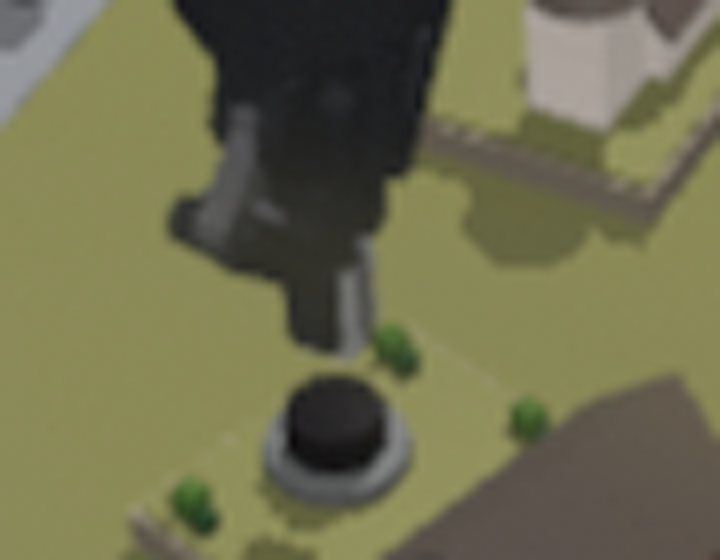

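There's no contact at z=26, and the tip is still about 10 px too high. A tilt at a safe height will make the tip visible to both cameras, so I can triangulate its real offset from the TCP.

```bash
python3 - <<'E'
from h import *
from scipy.spatial.transform import Rotation as Ro
env.move_linear([492,79.5,200],velocity=200)
q=(Ro.from_euler('y',-0.8)*Ro.from_quat([1,0,0,0])).as_quat(); q=[q[3],q[0],q[1],q[2]]
env.move_ptp([560,79.5,200],q)
s=env.sense(); print(s['clock'],s['tcp_pos'],s['tool_rot'],q)
p=np.array(s['tcp_pos']); o=[]
for n in('top','side'):
    c=cam(n); u=proj(c,p)[0]; cv2.imwrite(f'pics/t_{n}.png',c['pixels']); x,y=u.astype(int)
    w=c['pixels'][y-40:y+40,x-40:x+40]; print(n,u,(x-40,y-40),proj(c,p-33*np.array([np.sin(.8),0,-np.cos(.8)])))
    o.append(cv2.resize(w,(400,400),interpolation=2))
cv2.imwrite('pics/tilt.png',np.hstack(o))
E
```

```text
11.9167 [559.92209628  79.47749422 199.54156148] [ 3.24314409e-05  9.21324523e-01 -2.31545770e-05  3.88794446e-01] [np.float64(0.0), np.float64(0.9210609940028851), np.float64(0.0), np.float64(0.3894183423086505)]
top [303.31670499 171.22175775] (np.int64(263), np.int64(131)) [[302.80737133 178.16658493]]
side [269.29061202 166.49317385] (np.int64(229), np.int64(126)) [[278.25617856 160.3995738 ]]
```

View pics/tilt.png

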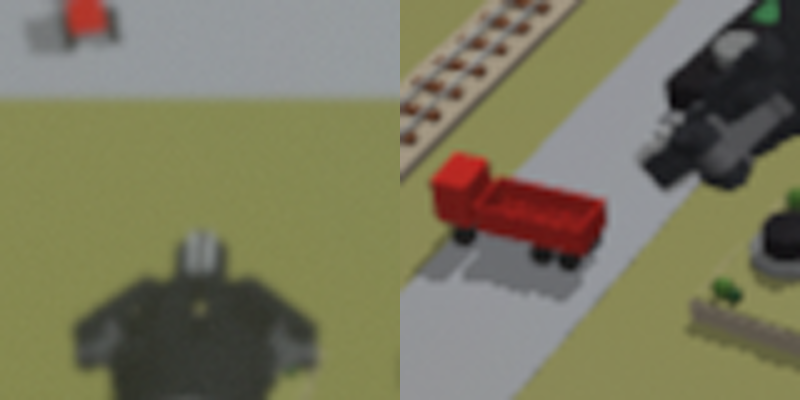

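The tilted view settles it. The tip is at top (303,177.4) and side (278,160.4), so the fingers really end about 31 mm short of the reported TCP along the tool axis, with no lateral error. I'll command z about 31 mm lower under force guard, with the tool yawed to match each model so the gripper body clears the building.

```bash
cat >> h.py <<'E'
from scipy.spatial.transform import Rotation as Ro
def rot(yaw):
    q=(Ro.from_euler('z',yaw,degrees=True)*Ro.from_quat([1,0,0,0])).as_quat(); return [q[3],q[0],q[1],q[2]]
def fz():
    v=[]
    for _ in range(6): env.dwell(.02); v.append(env.sense()['contact_force'][2])
    return np.mean(v)
def press2(x,y,yaw):
    q=rot(yaw)
    if env.ik([x,y,-8],q) is None: print('no ik'); return
    env.move_ptp([x,y,110],q); env.move_linear([x,y,12],velocity=120); f0=fz(); z=12; f=0
    while z>-1 and f<1.5:
        z-=1; env.move_linear([x,y,z],velocity=25); f=fz()-f0
    print('contact z',z,round(f,2))
    if f<1.5: env.move_linear([x,y,110]); return
    z-=5; env.move_linear([x,y,z],velocity=20); f=fz()-f0; print(z,round(f,2))
    while f<5 and z>-9:
        z-=.7; env.move_linear([x,y,z],velocity=20); f=fz()-f0; print(round(z,1),round(f,2))
    env.dwell(.25); c=cam('side'); print('held',round(fz()-f0,2))
    env.move_linear([x,y,110],velocity=150); env.dwell(.1); print('clock',env.sense()['clock'],round(fz()-f0,2)); return c
E
python3 - <<'E'
from h import *
env.move_ptp([500,79.5,180],rot(-18.6))
press2(492,79.5,-18.6)
E
```

```text
contact z -1 0.22
```

```bash
python3 - <<'E'
from h import *
env.move_linear([492,79.5,-1],velocity=150); env.dwell(.1)
s=env.sense(); print(s['clock'],s['tcp_pos'],s['contact_force'],s['grip_width'],env.ik([492,79.5,-14],rot(-18.6)) is None)
c=cam('side'); cv2.imwrite('pics/d.png',cv2.resize(c['pixels'][180:250,260:350],(720,560),interpolation=2))
E
```

```text
20.7583 [4.93288668e+02 7.95548991e+01 2.42067460e-01] [ 0.17450215  0.76368034 -0.63210018] 0.0015535147244778893 False
```

View pics/d.png

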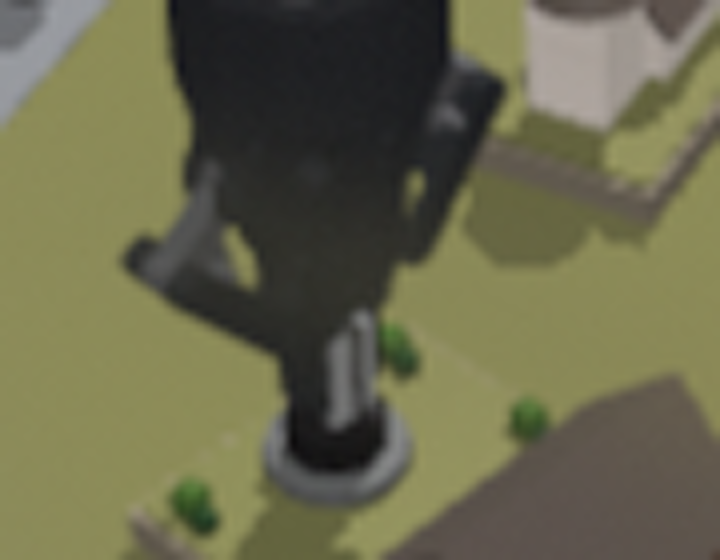

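The tip is now centred just above the cap at (302,233), so I'm continuing the guarded descent.

```bash
cat >> h.py <<'E'
def go(x,y,z,f0,zmin=-18):
    f=0
    while z>zmin+7 and f<1.3:
        z-=1; env.move_linear([x,y,z],velocity=30); f=fz()-f0
    print('contact z',z,round(f,2),env.sense()['clock'])
    if f<1.3: return None
    zc=z; z-=5; env.move_linear([x,y,z],velocity=20); f=fz()-f0; print(z,round(f,2))
    while f<5 and z>zc-8.5:
        z-=.8; env.move_linear([x,y,z],velocity=20); f=fz()-f0; print(round(z,1),round(f,2))
    env.dwell(.2); s=env.sense(); c=cam('side'); print('tcp',s['tcp_pos'].round(1),s['contact_force'].round(1))
    env.move_linear([x,y,100],velocity=200); print('clock',env.sense()['clock'],round(fz()-f0,2)); return zc
E
python3 - <<'E'
from h import *
go(492,79.5,-1,fz())
E
```

```text
contact z -3 2.0 21.6083
-8 4.22
-8.8 4.65
-9.6 4.76
-10.4 5.48
tcp [492.1  79.5 -10.3] [-1.2 -0.   4.8]
clock 24.1083 -0.02
```

Barn done: contact at z=-3 and about 7.5 mm of travel at 5 N, then released. Next are the chapel and silos with the same heights.

```bash
python3 - <<'E'
from h import *
for x,y,a in[(581.3,-126.5,-2),(519.5,-334,-6)]:
    env.move_ptp([x,y,100],rot(a)); env.move_linear([x,y,1],velocity=120); f0=fz()
    print(env.sense()['tcp_pos'].round(1),f0)
    if abs(f0)>1.2 or go(x,y,1,f0) is None: print('STOP'); break
s=env.sense(); print(s['clock'],s['tcp_pos'])
for n in('top','side'): cv2.imwrite(f'pics/e_{n}.png',cam(n)['pixels'])
E
```

```text
[ 582.4 -126.8    2.5] 0.14329031835460973
contact z -3 2.08 27.5833
-8 3.95
-8.8 3.96
-9.6 4.74
-10.4 4.71
-11.2 5.41
tcp [ 581.4 -126.5  -11. ] [-1.5  1.   4.9]
clock 30.4417 -0.51
[ 520.4 -334.6    2.5] -0.02693410671518502
contact z -3 2.21 33.8917
-8 4.07
-8.8 4.68
-9.6 5.0
-10.4 5.19
tcp [ 519.6 -334.   -10.3] [-1.3  1.7  4.7]
clock 36.3917 0.09
36.4917 [ 518.1539333  -332.97443785   96.90852493]
```

```bash
python3 - <<'E'
from m import *
c={'pixels':cv2.imread('pics/e_side.png')}; d={'pixels':cv2.imread('pics/side0.png')}
S=[(301,233),(306,173)]
print([x[0].round(1) for x in caps(c,S)],[x[0].round(1) for x in caps(d,S)])
s=env.sense(); print(s['tcp_pos'],s['contact_force'])
print(env.job_done())
E
```

```text
[array([301.4, 232.8]), array([306.4, 172.9])] [array([301.1, 233.2]), array([306.4, 172.9])]
[ 518.41970082 -333.1731973    97.41396577] [-0.80135239 -1.00657238 -0.11327113]
the job is handed in; nothing more can be done
None
```

I pressed the barn, chapel and silos buttons in that order, each about 7 mm down at roughly 5 N, and let each one up before the next; the job was handed in at about 36.5 s, with no verdict shown. The bridge's button was left alone, and the barn and chapel buttons were back where they started in the last side picture (I didn't check the silos, bridge, vehicles or handset that way).

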